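Feel for the hidden catch of a slide cabinet and open its drawer

ROBOT

A 6-joint arm with a two-finger parallel gripper is mounted at the origin on a cart in front of the work surface, level with it; the furniture and walls round the work are solid. World frame = base frame: x ahead of the robot, y to its left, z up, the work surface at z = 0. Lengths are in mm, angles in rad, forces in N, time in s.
With the tool pointing down it reaches from about 325 to 775 mm from the base axis. Payload 5.5 kg.
Tool frame: the origin (TCP) lies on the centre line of the jaws, within the pads' length; the fingertips stand 11 mm ahead of it and the grasp point (between the pads) lies 8 mm behind it; y points along the fingers, x is the direction in which the jaws open and shut, and the axes are right-handed (so a half turn about y gives the same grasp; the last joint's range is limited). The gripper opens to 85 mm and grips with 20 to 120 N. Pads are 22 mm wide; open, the fingers measure 114 mm over their backs; the gripper's body (76 mm by 85 mm) begins 54 mm behind the grasp point. The pads swing forward as they close: fully open they stand 13 mm farther back than shut.
Start: joints at [-1.257, 0.091, 1.231, -0, 1.82, -0.057], TCP at [217.417, -559.237, 242.275] pointing down, gripper open.
Joint ranges: [-2.87, 2.87], [-0.86, 2.18], [0.17, 2.46], [-1.51, 4.65], [0.06, 2.69], [-2.65, 2.65]. Speed limits (rad/s): [2.57, 2.57, 3.01, 3.14, 3.14, 3.14].

INTERFACE

Orientations are given as a unit quaternion [x, y, z, w].
In Python, from cell import read_state, eyes, sign_off, nets gives the robot as it stands. The module is installed in compiled form; this text tells all that it offers.
- The arm moves only by the shell command python3 -m jog 'ROWS'. ROWS is JSON, a list of rows, each an object with "fingers": the opening, from 0 (shut) to 1 (fully open); "linear": the shift along the tool's x, y, z as a fraction of full scale, a list of three; "rot": the turn, a rotation vector about the tool's x, y, z as a fraction of full scale, a list of three. A call has 1 to 8 rows; each row shifts and turns the commanded pose from where the row before left it, along the tool's axes as they then stand; what a row does not reach is not made up. Full scale, the value 1, is 20 mm for a shift and 0.08 rad for a turn. A row lasts 1/8 s, in which the tool goes at most 62.5 mm and 10.7 degrees, less where a joint would pass 70% of its speed; a pose out of reach is approached as far as the arm can. A call with a number of a shift or a turn outside -1 to 1 is refused whole. A call with a gripper value outside its range is refused whole. The fingers move at their own pace and stop on an object; the grip force is fixed at half the most. Time passes only in rows, so rows that do not move let the fingers close. It gives the time, the measured TCP pose, the force and the opening at its end, in the units of the state.
- read_state(): the state, without advancing time (a new reading comes with each control period).
- eyes.grab_frame(name): name is "side" or "top"; returns the picture (400x640x3 uint8, red, green, blue); there is no depth.
- eyes.camera_model(name): a dict with "intrinsics" (3x3 intrinsics, pixels), "k1" (the pictures are not rectified: a ray, as slopes to the right and down, at radius r is drawn at 1 + k1 r^2 times it, then the intrinsics apply), "cam_to_world" (4x4, takes a point from camera to world coordinates). Camera axes: x right, y down, z forward; pixel columns grow to the right and rows downward; lengths in mm; the calibration is good to about 2 mm. A picture is of the moment at which its call begins. camera_model takes no time and is no camera call.
- sign_off(): hands the job in, once; it reports no verdict.
Trained networks look in the newest picture that a camera, given by its name, has taken for a name from the list of things; names that differ only in an ending like _2 or _b are one class to them, and where a whole thing is asked for, a point or a joint stands for the part that bears it (a point fixed in the world has none). Each returns a list of dicts, best first, with "score" (0 to 1); they miss things now and then, are a little off and sometimes report something else, mostly with a low value. They report only what shows in the picture. A call takes as long as a camera call.
- nets.look_for(camera, name): "xy" ([column, row] in pixels, amid what is visible of it).
- nets.silhouettes(camera, name): "region" (400x640 bool, what is visible of it) and "xy" ([column, row] in pixels, amid what is visible of it).
- nets.spot_point(camera, name): "xy" ([column, row] in pixels: a listed point, or the origin of a listed thing).
The state is a dict: "time_s": time; "q": joint angles; "dq": joint speeds; "joint_torque": joint torques, N m; "position": TCP position; "tcp_rot": TCP orientation; "contact_force": force on the tool from outside, world axes, zero at the start; "moment": the same for the moment, N m; "finger_gap": finger opening in mm.
Only numpy, scipy, OpenCV 4.12 (cv2) and the standard library are available. Lean on these libraries where they do the work, as an engineer would, in place of code of your own. Each camera call takes 0.05 s, during which the arm holds its last target.

TASK

The drawer of the low grey slide cabinet is held by a hidden catch under the groove in its top. With closed fingers, slide lightly along the groove until they sink into the recess, press the catch down there gently until the drawer springs out a little, then pull the drawer fully out by its tab and let go. Leave the things on and around the cabinet where they are.

Things in the scene. Friction and masses are not known exactly. Their poses are not given: they have to be found in the camera images.
- cabinet: Low grey slide cabinet fixed to the bench: 250 wide (its y) x 160 deep (its x) x 96 mm high, 104 at the steel guide rail. Origin: centre of its underside on the bench; x points from the drawer front (at x = -80 mm) to the back, z up. Until the drawer has sprung out, over 30 N on any part of it damages it. A 40 mm wide groove runs along y in its top, x = -50 to -10 mm.
- groove (a point): Middle of the groove's floor, in its surface (86 mm above the bench); axes as the cabinet's. The groove is open from y = -75 to +75 mm; its front lip stands 10 mm, the guide rail behind it 18 mm above the floor. The floor is flat and rigid but for the catch plate, a 40 x 40 mm piece that looks the same, its centre anywhere from y = -45 to +45 mm, new each time, to be felt only.
- groove_left (a point): Left (+y) end of the groove's floor, in its surface, 75 mm from its middle. How the catch plate behaves: shut fingers wholly over it sink between rigid sides; it starts to give at 1 to 3 N, then yields about 2.4 mm per newton. The latch lets go when it is 8 to 10 mm down (4 to 6 N); its stop is at 13 mm. It springs up when let go. A slide with 4 to 5 N of down force finds it.
- drawer (a joint): How far the drawer is out, m: 0 shut and latched, about 0.035 after it has sprung out, 0.08 fully out at its stop. It slides toward the cabinet's -x with little friction (1 to 3 N to pull slowly) and stays where it is left.
- pull_tab (a point): Middle of the drawer's aluminium pull tab, which stands out level from the middle of the drawer front: 14 mm thick (cabinet y), 22 high, 50 long (x), with a round 20 mm bead at its outer end. This point is 44 mm above the bench, 25 mm before the drawer front, and moves with the drawer; axes as the cabinet's. Pinch it from above, fingers on its y sides.
- dish_on_top: Petri dish, 60 mm across, 14 high, standing on the cabinet behind the groove; to be left alone. Origin under its centre.
- small_box: White coverslip box 33x33x14 mm on the cabinet behind the groove; to be left alone. Origin under its centre.
- square_bottle: Bottle with tan contents, 47x47x105 mm, on the bench beside the cabinet; to be left alone. Origin under its centre.
- beaker: Small beaker, 52 mm across, 66 high, on the bench beside the cabinet; to be left alone. Origin under its centre.
- marker_pen: Marker 130 mm long lying before the cabinet to one side; to be left alone. Origin under its centre.
- closed_dish: Petri dish, 62 mm across, 14 high, on the bench before the cabinet to one side; to be left alone. Origin under its centre.

How it is judged:
By the outcome, as a careful person would: the job done as asked, in the order asked, and still so for the second after the job is handed in, with the robot touching nothing.
It also fails if it takes over 67 s, if anything falls off the work surface, if the arm or the gripper's body presses on something with over 40 N, if the wrist force passes 120 N, or if a joint passes its speed limit or range.

## Working session

There is one attempt and no reset: what is moved stays moved. The work goes in short steps, Python scripts to look and compute and a shell command to move; the robot and the scene stay as the last step left them, time stands still between calls to the robot, and variables do not carry over. Pictures are saved under pics/ and viewed, and the job is handed in when it is done.

```bash
mkdir -p pics; ls; cat > h.py <<'E'
import numpy as np, cv2
from cell import read_state, eyes, sign_off, nets
from scipy.spatial.transform import Rotation as R
def ray(cam,uv):
    m=eyes.camera_model(cam);K=np.array(m["intrinsics"]);T=np.array(m["cam_to_world"])
    d=np.array([m["k1"],0,0,0,0.])  # k1
    p=cv2.undistortPoints(np.array([[uv]],float),K,np.array([m["k1"],0,0,0.]))[0,0]
    return T[:3,3],T[:3,:3]@np.array([p[0],p[1],1.])
def at_z(cam,uv,z):
    o,v=ray(cam,uv); return o+v*(z-o[2])/v[2]
def proj(cam,P):
    m=eyes.camera_model(cam);K=np.array(m["intrinsics"]);T=np.linalg.inv(np.array(m["cam_to_world"]))
    P=np.atleast_2d(P).astype(float)
    return cv2.projectPoints(P,cv2.Rodrigues(T[:3,:3])[0],T[:3,3],K,np.array([m["k1"],0,0,0.]))[0][:,0]
def snap(cam,name):
    im=eyes.grab_frame(cam); cv2.imwrite(f"pics/{name}.png",im[:,:,::-1]); return im
E
python3 - <<'E'
from h import *
for c in("top","side"):
    snap(c,c+"0")
    m=eyes.camera_model(c);print(c,np.round(m["cam_to_world"],2).tolist(),m["intrinsics"],m["k1"])
for n,z in(("groove",86),("groove_left",86),("pull_tab",44),("cabinet",0),("dish_on_top",96),("small_box",96),("square_bottle",0),("beaker",0),("marker_pen",0),("closed_dish",0)):
    for c in("top","side"):
        for r in nets.spot_point(c,n)[:2]:
            print(n,c,round(r["score"],2),np.round(r["xy"],1),np.round(at_z(c,r["xy"],z),1))
s=read_state();print(s)
print(R.from_quat(s["tcp_rot"]).as_matrix().round(3))
E
```

```text
pics
top [[0.02, -1.0, 0.07, 549.79], [-1.0, -0.02, -0.0, 19.26], [0.0, -0.07, -1.0, 1077.96], [0.0, 0.0, 0.0, 1.0]] [[404.50084486   0.         318.73226124]
 [  0.         404.50084486 198.94554144]
 [  0.           0.           1.        ]] -0.012252465694007683
side [[-0.96, -0.18, 0.22, 355.17], [-0.29, 0.64, -0.71, 810.33], [-0.01, -0.75, -0.66, 829.24], [0.0, 0.0, 0.0, 1.0]] [[489.00816642   0.         315.78446331]
 [  0.         489.00816642 206.9635602 ]
 [  0.           0.           1.        ]] 0.04040597214052268
groove top 0.71 [296.4 202.2] [611.5  72.9  86. ]
groove side 0.58 [299. 225.] [623.   77.6  86. ]
groove_left top 0.97 [266.6 196.7] [623.4 146.5  86. ]
groove_left top 0.15 [293.2 230.4] [542.2  78.9  86. ]
groove_left side 0.81 [287.  249.7] [623.7 155.4  86. ]
pull_tab top 0.61 [292.6 232.9] [535.5  82.8  44. ]
pull_tab side 0.87 [334.4 252.8] [536.1  98.1  44. ]
cabinet top 0.72 [296.8 191.8] [644.7  77.2   0. ]
cabinet top 0.34 [271.2 167.8] [707.9 147.6   0. ]
cabinet side 0.64 [291.3 248.7] [646.1  73.8   0. ]
dish_on_top top 0.82 [269.4 169.5] [689.5 14
[... 819 characters left out ...]
669968e+00,  9.11038410e-02,  1.23071539e+00, -1.85861996e-05,
        1.81978229e+00, -5.66758171e-02]), 'dq': array([0.00073344, 0.00123433, 0.00104824, 0.00068213, 0.00082927,
       0.0009431 ]), 'joint_torque': array([ 1.96138826e-04, -4.58490944e+01, -4.18098342e+01, -1.68406527e-04,
        7.62391446e-04, -1.01969590e-05]), 'position': array([ 217.4123403 , -559.24067139,  242.26421512]), 'tcp_rot': array([ 0.58359786, -0.39927719,  0.39926445, -0.5835916 ]), 'contact_force': array([-0.03919799,  0.46117839,  0.33318759]), 'moment': array([ 0.02557587, -0.00279494,  0.02117142]), 'finger_gap': 85.71011296269256}
[[ 0.362 -0.     0.932]
 [-0.932  0.     0.362]
 [-0.    -1.    -0.   ]]
```

```bash
python3 - <<'E'
import cv2
a=cv2.imread("pics/top0.png");cv2.imwrite("pics/top0c.png",cv2.resize(a[120:300,190:410],None,fx=3.3,fy=3.3,interpolation=cv2.INTER_CUBIC))
b=cv2.imread("pics/side0.png");cv2.imwrite("pics/side0c.png",cv2.resize(b[130:360,210:430],None,fx=2.6,fy=2.6,interpolation=cv2.INTER_CUBIC))
E
```

```text
(no output)
```

View pics/top0c.png

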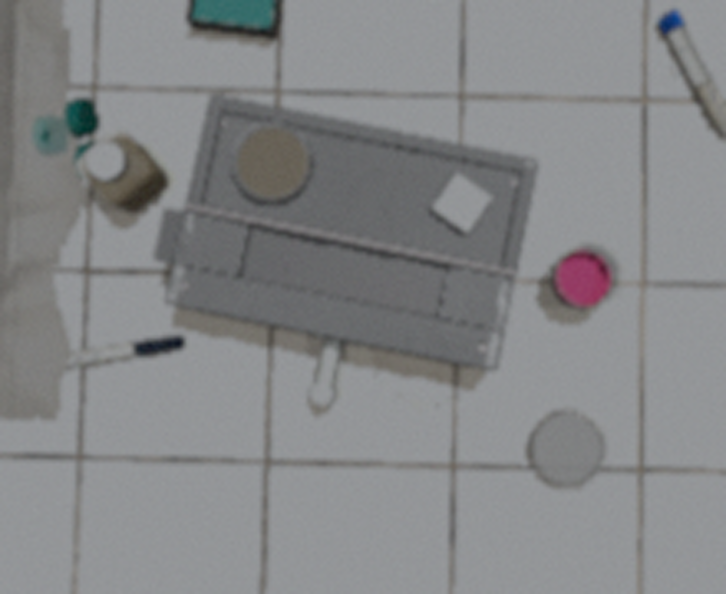

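View pics/side0c.png

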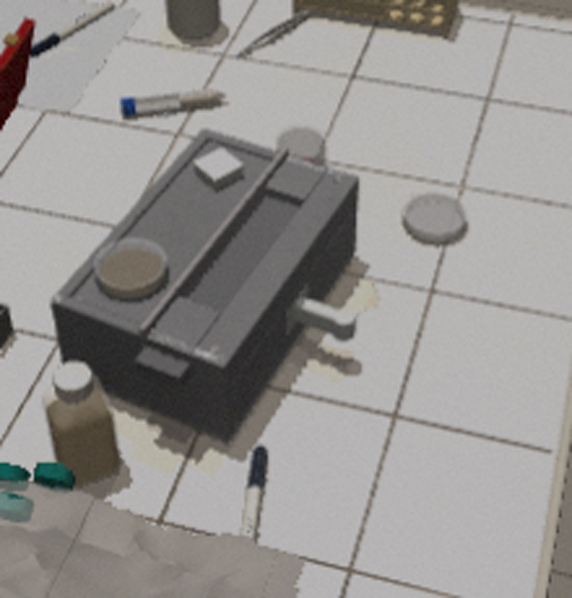

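```bash
cat >> h.py <<'E'
def cab2w(p,P):
    x,y,th=p;P=np.atleast_2d(P).astype(float);c,s=np.cos(th),np.sin(th)
    return np.c_[x+c*P[:,0]-s*P[:,1],y+s*P[:,0]+c*P[:,1],P[:,2]]
E
python3 - <<'E'
from h import *
from scipy.optimize import least_squares
C=lambda a:np.array(a)/3.3+[190-.35,120-.35]
S=lambda a:np.array(a)/2.6+[210-.3,130-.3]
top=[((80,125,96),C((214,98))),((80,-125,96),C((537,161))),((-80,125,96),C((168,303))),((-80,-125,96),C((497,368))),
 ((-50,75,86),C((240,277))),((-50,-75,86),C((441,319)))]
side=[((80,125,96),S((57,305))),((80,-125,96),S((207,132))),((-80,125,96),S((222,361))),((-80,-125,96),S((358,180)))]
def f(p,sep=False):
    r=[]
    for c,L in(("top",top),("side",side)):
        q=proj(c,cab2w(p,[a for a,_ in L]));r.append(q-np.array([b for _,b in L]))
    return r if sep else np.concatenate(r).ravel()
for sub in("both","top"):
    g=f if sub=="both" else (lambda p:f(p,True)[0].ravel())
    s=least_squares(g,[645,75,-0.2],loss="soft_l1",x_scale=[1,1,.01]);print(sub,s.x,[x.round(1).tolist() for x in f(s.x,True)])
    p=s.x
    if sub=="both":pb=p
p=pb
for n,P in(("groove",(-30,0,86)),("left",(-30,75,86)),("right",(-30,-75,86)),("tab",(-105,0,44))):print(n,cab2w(p,P).round(1))
L=[((-50,75,86),(-50,-75,86)),((-10,75,86),(-10,-75,86)),((-50,75,86),(-10,75,86)),((-50,-75,86),(-10,-75,86)),((-80,125,96),(-80,-125,96)),((80,125,96),(80,-125,96)),((-10,125,104),(-10,-125,104)),((-80,0,44),(-130,0,44)),((80,125,96),(-80,125,96)),((80,-125,96),(-80,-125,96))]
for c,(x0,x1,y0,y1,k) in(("top",(190,410,120,300,3.3)),("side",(210,430,130,360,2.6))):
    im=cv2.imread(f"pics/{c}0.png");im=cv2.resize(im[y0:y1,x0:x1],None,fx=k,fy=k,interpolation=cv2.INTER_CUBIC)
    for a,b in L:
        q=(proj(c,cab2w(p,[a,b]))-[x0,y0]+.5)*k
        cv2.line(im,*[tuple(int(v) for v in u) for u in q],(0,0,255),1)
    cv2.imwrite(f"pics/{c}fit.png",im)
E
```

```text
both [ 6.40910946e+02  7.28144773e+01 -1.79976703e-01] [[[-1.1, -1.4], [0.8, -0.2], [-1.1, 0.3], [0.1, 1.3], [0.3, 0.4], [-0.8, -0.0]], [[-2.6, -3.4], [-1.1, -3.2], [1.2, 1.1], [1.0, -2.6]]]
top [ 6.41213387e+02  7.21120165e+01 -1.78060207e-01] [[[-0.9, -1.4], [1.1, -0.4], [-0.8, 0.3], [0.5, 1.1], [0.6, 0.4], [-0.4, -0.2]], [[-2.5, -3.6], [-1.3, -3.4], [1.3, 0.8], [0.8, -2.9]]]
groove [[611.4  78.2  86. ]]
left [[624.8 152.   86. ]]
right [[598.    4.4  86. ]]
tab [[537.6  91.6  44. ]]
```

View pics/topfit.png

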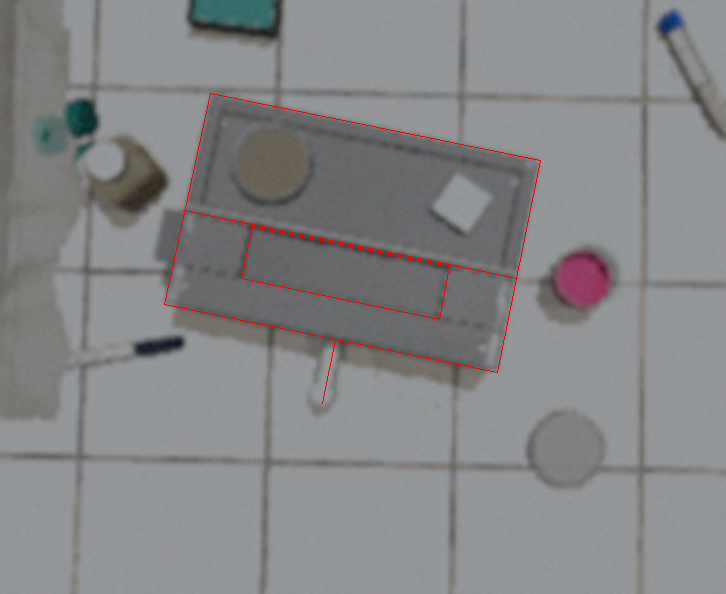

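View pics/sidefit.png

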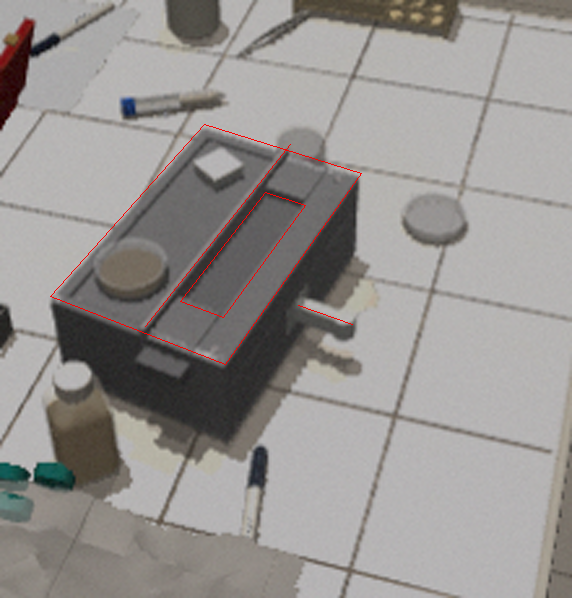

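```bash
cat >> h.py <<'E'
PC=(641.0,72.6,-0.179)
def cabpos(w):
    x,y,th=PC;d=np.array(w[:2])-[x,y];c,s=np.cos(th),np.sin(th)
    return np.array([c*d[0]+s*d[1],-s*d[0]+c*d[1],w[2]])
def todo(goal):
    s=read_state();M=R.from_quat(s["tcp_rot"]).as_matrix()
    c=cabpos(s["position"]);g=cab2w(PC,goal)[0]
    want=np.c_[[np.sin(PC[2]),-np.cos(PC[2]),0],[0,0,-1],[np.cos(PC[2]),np.sin(PC[2]),0]]
    print("t",round(s["time_s"],2),"cab",c.round(1),"F",s["contact_force"].round(2),"gap",round(s["finger_gap"],1),"lin",(M.T@(g-s["position"])/20).round(2),"rot",(R.from_matrix(M.T@want).as_rotvec()/.08).round(2))
E
python3 -m jog '[{"fingers":0,"linear":[0,0,0],"rot":[0,0.98,0]},{"fingers":0,"linear":[0,0,0],"rot":[0,0.98,0]},{"fingers":0,"linear":[0,0,0],"rot":[0,0.98,0]},{"fingers":0,"linear":[0,0,0],"rot":[0,0.98,0]},{"fingers":0,"linear":[0,0,0],"rot":[0,0.98,0]},{"fingers":0,"linear":[0,0,0],"rot":[0,0.98,0]},{"fingers":0,"linear":[0,0,0],"rot":[0,0.98,0]}]'
python3 -c "
from h import *
todo((-30,-55,150))"
```

```text
time_s: 1.98
position: [217.4, -559.2, 242.3]
tcp_rot: [0.453, -0.543, 0.543, -0.453]
contact_force: [0.5, -0.0, -0.3]
finger_gap: -0.2
t 1.98 cab [-304.3 -697.2  242.3] F [ 0.54 -0.04 -0.29] gap -0.2 lin [-32.13   4.61  13.66] rot [-0.   -0.02  0.  ]
```

```bash
python3 -m jog '[{"fingers":0,"linear":[-1,0,0.42],"rot":[0,0,0]},{"fingers":0,"linear":[-1,0,0.42],"rot":[0,0,0]},{"fingers":0,"linear":[-1,0,0.42],"rot":[0,0,0]},{"fingers":0,"linear":[-1,0,0.42],"rot":[0,0,0]},{"fingers":0,"linear":[-1,0,0.42],"rot":[0,0,0]},{"fingers":0,"linear":[-1,0,0.42],"rot":[0,0,0]},{"fingers":0,"linear":[-1,0,0.42],"rot":[0,0,0]},{"fingers":0,"linear":[-1,0,0.42],"rot":[0,0,0]}]'
python3 -m jog '[{"fingers":0,"linear":[-1,0,0.42],"rot":[0,0,0]},{"fingers":0,"linear":[-1,0,0.42],"rot":[0,0,0]},{"fingers":0,"linear":[-1,0,0.42],"rot":[0,0,0]},{"fingers":0,"linear":[-1,0,0.42],"rot":[0,0,0]},{"fingers":0,"linear":[-1,0,0.42],"rot":[0,0,0]},{"fingers":0,"linear":[-1,0,0.42],"rot":[0,0,0]},{"fingers":0,"linear":[-1,0,0.42],"rot":[0,0,0]},{"fingers":0,"linear":[-1,0,0.42],"rot":[0,0,0]}]' | head -2
python3 -m jog '[{"fingers":0,"linear":[-1,0,0.42],"rot":[0,0,0]},{"fingers":0,"linear":[-1,0,0.42],"rot":[0,0,0]},{"fingers":0,"linear":[-1,0,0.42],"rot":[0,0,0]},{"fingers":0,"linear":[-1,0,0.42],"rot":[0,0,0]},{"fingers":0,"linear":[-1,0,0.42],"rot":[0,0,0]},{"fingers":0,"linear":[-1,0,0.42],"rot":[0,0,0]},{"fingers":0,"linear":[-1,0,0.42],"rot":[0,0,0]},{"fingers":0,"linear":[-1,0,0.42],"rot":[0,0,0]}]' | head -2
python3 -c "
from h import *
todo((-30,-55,150))"
```

```text
time_s: 2.98
position: [312.6, -412.4, 242.3]
tcp_rot: [0.454, -0.542, 0.542, -0.454]
contact_force: [0.8, -0.1, 0.6]
finger_gap: -0.0
time_s: 3.98
position: [406.9, -266.8, 242.3]
time_s: 4.97
position: [501.1, -121.2, 242.3]
t 4.97 cab [-103.1 -215.6  242.3] F [ 0.38 -0.47  0.05] gap 0.4 lin [-8.03  4.61  3.67] rot [-0.    0.01  0.  ]
```

```bash
python3 -m jog '[{"fingers":0,"linear":[-1,0,0.5],"rot":[0,0,0]},{"fingers":0,"linear":[-1,0,0.5],"rot":[0,0,0]},{"fingers":0,"linear":[-1,0.4,0.5],"rot":[0,0,0]},{"fingers":0,"linear":[-1,0.7,0.5],"rot":[0,0,0]},{"fingers":0,"linear":[-1,0.8,0.5],"rot":[0,0,0]},{"fingers":0,"linear":[-1,0.8,0.5],"rot":[0,0,0]},{"fingers":0,"linear":[-1,0.8,0.4],"rot":[0,0,0]},{"fingers":0,"linear":[-0.7,0.8,0],"rot":[0,0,0]}]' | head -2
python3 -m jog '[{"fingers":0,"linear":[0,0,0],"rot":[0,0,0]}]' >/dev/null
python3 - <<'E'
from h import *
todo((-30,-55,112))
for c in("top","side"): snap(c,c+"1")
im=cv2.imread("pics/side1.png");cv2.imwrite("pics/side1c.png",cv2.resize(im[110:340,210:430],None,fx=2.6,fy=2.6,interpolation=cv2.INTER_CUBIC))
E
```

```text
time_s: 5.98
position: [595.4, 18.3, 154.6]
t 6.1 cab [-36.4 -62.  153.9] F [ 0.11 -0.21  0.3 ] gap 0.1 lin [-0.35  2.09  0.33] rot [0.05 0.03 0.01]
```

View pics/side1c.png

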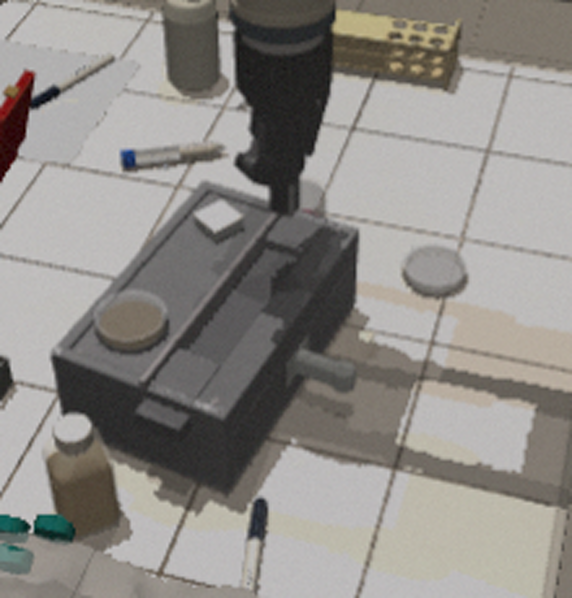

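```bash
python3 -m jog '[{"fingers":0,"linear":[-0.2,0.5,0.15],"rot":[0.05,0.03,0]},{"fingers":0,"linear":[-0.15,0.6,0.15],"rot":[0,0,0]},{"fingers":0,"linear":[0,0.6,0],"rot":[0,0,0]},{"fingers":0,"linear":[0,0.3,0],"rot":[0,0,0]},{"fingers":0,"linear":[0,0,0],"rot":[0,0,0]}]' | head -2
python3 - <<'E'
from h import *
todo((-30,-55,97))
for c in("top","side"):
    snap(c,c+"2")
im=cv2.imread("pics/top2.png");cv2.imwrite("pics/top2c.png",cv2.resize(im[120:300,190:410],None,fx=3.3,fy=3.3,interpolation=cv2.INTER_CUBIC))
im=cv2.imread("pics/side2.png");cv2.imwrite("pics/side2c.png",cv2.resize(im[130:310,210:410],None,fx=3.3,fy=3.3,interpolation=cv2.INTER_CUBIC))
E
```

```text
time_s: 6.82
position: [601.9, 22.7, 115.3]
t 6.83 cab [-29.6 -56.1 115.3] F [-0.41  0.06  1.26] gap 0.3 lin [-0.05  0.92 -0.02] rot [-0.03 -0.02  0.  ]
```

View pics/top2c.png

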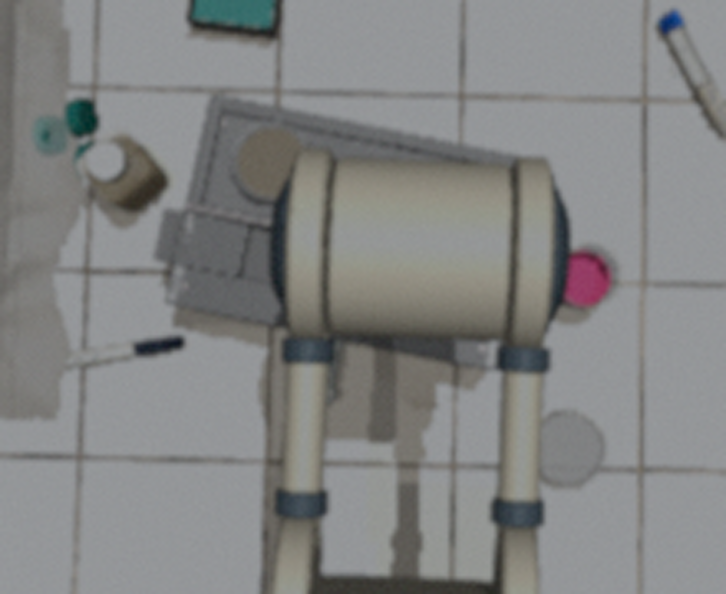

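View pics/side2c.png

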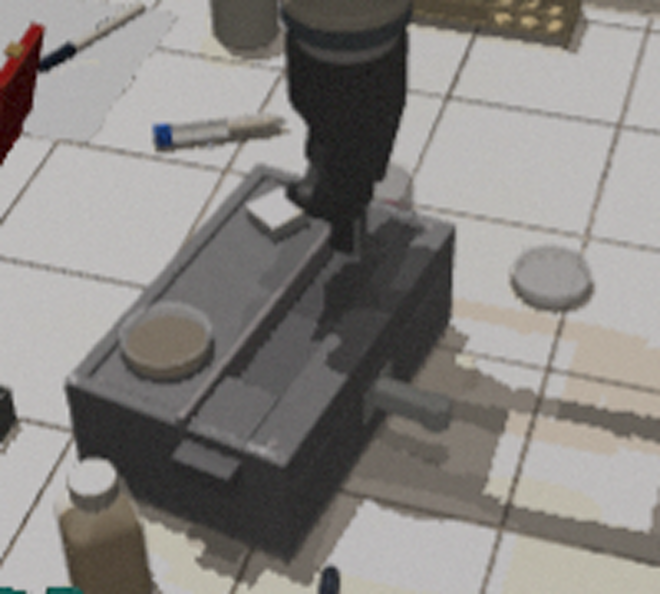

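```bash
python3 -m jog '[{"fingers":0,"linear":[-0.03,0.3,0],"rot":[0,0,0]},{"fingers":0,"linear":[0,0.25,0],"rot":[0,0,0]},{"fingers":0,"linear":[0,0.1,0],"rot":[0,0,0]},{"fingers":0,"linear":[0,0,0],"rot":[0,0,0]}]'
python3 -m jog '[{"fingers":0,"linear":[0,0.05,0],"rot":[0,0,0]},{"fingers":0,"linear":[0,0,0],"rot":[0,0,0]}]'
```

```text
time_s: 7.42
position: [602.3, 23.4, 103.0]
tcp_rot: [0.452, -0.542, 0.544, -0.454]
contact_force: [0.6, -0.2, -0.1]
finger_gap: -0.3
time_s: 7.68
position: [602.5, 23.4, 102.4]
tcp_rot: [0.452, -0.542, 0.544, -0.454]
contact_force: [-0.2, -0.4, 0.4]
finger_gap: 0.1
```

```bash
for i in 1 2; do python3 -m jog '[{"fingers":0,"linear":[0,0.05,0],"rot":[0,0,0]},{"fingers":0,"linear":[0,0.05,0],"rot":[0,0,0]}]' | sed -n '1,2p;4p'; done
```

```text
time_s: 7.92
position: [602.5, 23.4, 100.3]
contact_force: [0.5, -0.5, 0.5]
time_s: 8.18
position: [602.4, 23.4, 98.2]
contact_force: [-0.4, 1.2, -0.4]
```

```bash
for i in 1 2 3; do python3 -m jog '[{"fingers":0,"linear":[0,0.03,0],"rot":[0,0,0]}]' | sed -n '1,2p;4p'; done
```

```text
time_s: 8.3
position: [602.4, 23.4, 97.6]
contact_force: [0.0, -0.3, -0.1]
time_s: 8.43
position: [602.5, 23.4, 97.1]
contact_force: [-0.8, -1.3, 2.7]
time_s: 8.55
position: [602.5, 23.4, 97.1]
contact_force: [-2.1, -0.3, 4.3]
```

```bash
for i in 1 2 3; do python3 -m jog '[{"fingers":0,"linear":[-0.2,0,0],"rot":[0,0,0]}]' | sed -n '1,2p;4p'; done; python3 -c "
from h import *
todo((-30,-40,97))"
```

```text
time_s: 8.68
position: [603.5, 26.9, 97.1]
contact_force: [0.3, -1.6, 2.7]
time_s: 8.8
position: [604.3, 31.1, 97.1]
contact_force: [-0.1, -3.2, 4.0]
time_s: 8.93
position: [605.0, 35.2, 97.1]
contact_force: [0.2, -3.1, 4.2]
t 8.93 cab [-28.8 -43.2  97.1] F [ 0.23 -3.15  4.22] gap -0.1 lin [-0.16  0.   -0.06] rot [-0.06 -0.02  0.  ]
```

```bash
for i in 1 2 3; do python3 -m jog '[{"fingers":0,"linear":[-0.2,0,-0.01],"rot":[0,0,0]}]' | sed -n '1,2p;4p'; done
```

```text
time_s: 9.05
position: [605.5, 39.2, 97.0]
contact_force: [-0.5, -3.3, 5.3]
time_s: 9.18
position: [606.0, 43.2, 97.1]
contact_force: [-0.6, -2.9, 5.6]
time_s: 9.3
position: [606.5, 47.1, 97.1]
contact_force: [-0.3, -3.5, 5.3]
```

```bash
for i in 1 2 3; do python3 -m jog '[{"fingers":0,"linear":[-0.2,0,-0.01],"rot":[0,0,0]}]' | sed -n '1,2p;4p'; done
```

```text
time_s: 9.43
position: [607.1, 51.1, 97.0]
contact_force: [0.1, -3.1, 4.4]
time_s: 9.55
position: [607.5, 55.1, 97.0]
contact_force: [0.1, -2.1, 5.2]
time_s: 9.68
position: [608.1, 59.1, 97.1]
contact_force: [0.2, -3.7, 6.0]
```

```bash
for i in 1 2 3; do python3 -m jog '[{"fingers":0,"linear":[-0.2,-0.003,-0.01],"rot":[0,0,0]}]' | sed -n '1,2p;4p'; done
```

```text
time_s: 9.8
position: [608.5, 63.0, 97.0]
contact_force: [0.4, -2.2, 4.9]
time_s: 9.93
position: [609.1, 67.1, 97.1]
contact_force: [0.3, -3.3, 5.0]
time_s: 10.05
position: [609.5, 71.1, 97.1]
contact_force: [-0.2, -3.5, 4.6]
```

```bash
for i in 1 2 ; do python3 -m jog '[{"fingers":0,"linear":[-0.2,0,-0.01],"rot":[0,0,0]}]' | sed -n '1,2p;4p'; done
```

```text
time_s: 10.18
position: [610.1, 75.0, 97.1]
contact_force: [-0.1, -3.0, 5.4]
time_s: 10.3
position: [610.6, 79.0, 97.1]
contact_force: [-0.5, -2.7, 5.3]
```

```bash
python3 -c "
from h import *
todo((-30,0,97))"; for i in 1 2 3; do python3 -m jog '[{"fingers":0,"linear":[-0.2,0,-0.01],"rot":[0,0,0]}]' | sed -n '1,2p;4p'; done
```

```text
t 10.3 cab [-31.1   0.9  97.1] F [-0.51 -2.67  5.34] gap -0.1 lin [0.04 0.   0.06] rot [-0.06 -0.02  0.  ]
time_s: 10.42
position: [611.1, 83.0, 97.0]
contact_force: [0.3, -3.1, 5.8]
time_s: 10.55
position: [611.6, 86.9, 97.1]
contact_force: [-0.9, -3.9, 4.7]
time_s: 10.68
position: [612.0, 91.2, 96.6]
contact_force: [0.4, -2.3, 2.1]
```

```bash
for i in 1 2; do python3 -m jog '[{"fingers":0,"linear":[-0.12,0,0],"rot":[0,0,0]}]' | sed -n '1,2p;4p'; done;  python3 -m jog '[{"fingers":0,"linear":[0,0.05,0],"rot":[0,0,0]}]' | sed -n '1,2p;4p';python3 -c "
from h import *
todo((-30,18,97))"
```

```text
time_s: 10.8
position: [612.2, 93.6, 96.3]
contact_force: [1.1, -1.2, 2.4]
time_s: 10.92
position: [612.6, 95.8, 96.3]
contact_force: [-0.5, -1.1, 2.7]
time_s: 11.05
position: [612.7, 96.0, 95.5]
contact_force: [-0.8, -0.3, 2.8]
t 11.05 cab [-32.1  18.   95.5] F [-0.78 -0.28  2.79] gap 0.4 lin [ 0.   -0.07  0.1 ] rot [-0.04 -0.01 -0.01]
```

```bash
for i in 1 2 3 4 5; do python3 -m jog '[{"fingers":0,"linear":[0,0.05,0.01],"rot":[0,0,0]}]' | sed -n '1,2p;4p'; done
```

```text
time_s: 11.18
position: [612.7, 96.0, 94.6]
contact_force: [-1.9, 3.3, 4.2]
time_s: 11.3
position: [612.9, 95.9, 93.6]
contact_force: [-2.4, 1.4, 3.9]
time_s: 11.42
position: [613.2, 95.7, 92.6]
contact_force: [-2.2, 1.8, 4.3]
time_s: 11.55
position: [613.5, 95.6, 91.7]
contact_force: [-3.3, 1.7, 5.2]
time_s: 11.68
position: [613.8, 95.4, 90.7]
contact_force: [-2.4, 1.6, 4.6]
```

```bash
for i in 1 2; do python3 -m jog '[{"fingers":0,"linear":[0,0.05,0],"rot":[0,0,0]}]' | sed -n '1,2p;4p'; done
```

```text
time_s: 11.8
position: [613.8, 95.4, 89.7]
contact_force: [-3.3, 1.2, 5.7]
time_s: 11.92
position: [613.9, 95.3, 88.5]
contact_force: [-1.5, 1.2, 3.2]
```

```bash
python3 -m jog '[{"fingers":0,"linear":[0,0.05,0],"rot":[0,0,0]}]' | sed -n '1,2p;4p'; python3 - <<'E'
from h import *
im=snap("side","side3")
cv2.imwrite("pics/side3c.png",cv2.resize(im[130:310,210:410,::-1],None,fx=3.3,fy=3.3,interpolation=cv2.INTER_CUBIC))
E
```

```text
time_s: 12.05
position: [613.9, 95.3, 87.5]
contact_force: [-1.5, 1.9, 5.1]
```

View pics/side3c.png

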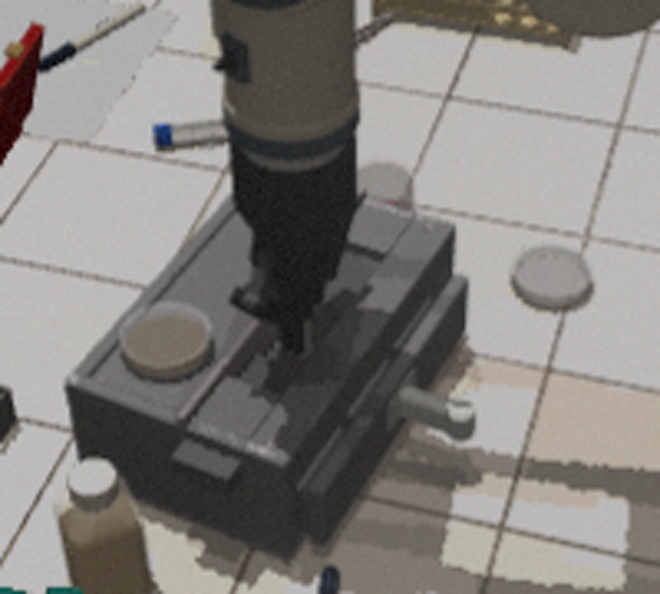

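The drawer has sprung out: its front edge now stands away from the cabinet at about (380,400) in the crop, and the tab bead is at (460,418). Next I lift straight up.

```bash
python3 -m jog '[{"fingers":0,"linear":[0,-0.2,0],"rot":[0,0,0]},{"fingers":0,"linear":[0,-0.5,0],"rot":[0,0,0]},{"fingers":0,"linear":[0,-0.6,0],"rot":[0,0,0]},{"fingers":0,"linear":[0,-0.6,0],"rot":[0,0,0]},{"fingers":0,"linear":[0,-0.6,-0.3],"rot":[0,0,0]},{"fingers":0,"linear":[0.2,-0.2,-0.9],"rot":[0,0,0]},{"fingers":0.4,"linear":[0.4,0,-1],"rot":[0,0,0]},{"fingers":0.5,"linear":[0.3,0,-1],"rot":[0,0,0]}]' 
python3 -m jog '[{"fingers":0.5,"linear":[0,0,-1],"rot":[0,0,0]},{"fingers":0.5,"linear":[0,0,-1],"rot":[0,0,0]},{"fingers":0.5,"linear":[0,0,0],"rot":[0,0,0]}]' 
python3 - <<'E'
from h import *
todo((-140,0,100))
im=snap("side","side4")
cv2.imwrite("pics/side4c.png",cv2.resize(im[130:310,210:410,::-1],None,fx=3.3,fy=3.3,interpolation=cv2.INTER_CUBIC))
for r in nets.spot_point("side","pull_tab")[:2]: print(r["score"],r["xy"],cabpos(at_z("side",r["xy"],44)))
eyes.grab_frame("top")
for r in nets.spot_point("top","pull_tab")[:2]: print(r["score"],r["xy"],cabpos(at_z("top",r["xy"],44)))
E
```

```text
time_s: 13.1
position: [546.6, 89.0, 142.1]
tcp_rot: [0.452, -0.542, 0.544, -0.454]
contact_force: [0.6, 0.9, 0.3]
finger_gap: 35.7
time_s: 13.48
position: [507.3, 96.6, 142.1]
tcp_rot: [0.452, -0.542, 0.544, -0.454]
contact_force: [0.6, -1.3, -0.4]
finger_gap: 42.6
t 13.47 cab [-135.8   -0.2  142.1] F [ 0.65 -1.28 -0.39] gap 42.6 lin [-0.01  2.11 -0.22] rot [-0.06 -0.01 -0.  ]
0.62 [351.4, 259.4] [-148.82794375    7.56917363   44.        ]
```

View pics/side4c.png

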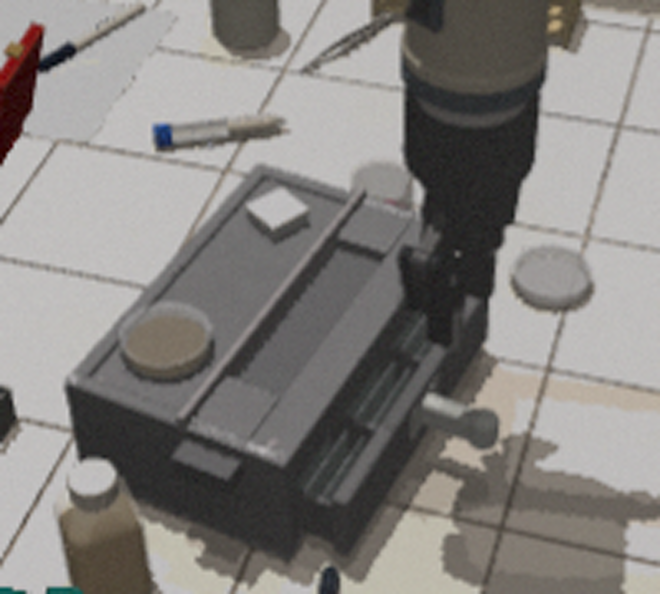

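```bash
python3 - <<'E'
from h import *
for q in ((341.9,255),(460/3.3+210,418/3.3+130),(357,259.7)): print(cabpos(at_z("side",q,44)).round(1))
E
```

```text
[-125.1    5.    44. ]
[-141.7    2.2   44. ]
[-160.    3.   44.]
```

```bash
python3 -m jog '[{"fingers":0.5,"linear":[-0.05,0.5,-0.22],"rot":[0,0,0]},{"fingers":0.5,"linear":[0,1,0],"rot":[0,0,0]},{"fingers":0.5,"linear":[0,1,0],"rot":[0,0,0]},{"fingers":0.5,"linear":[0,0.7,0],"rot":[0,0,0]},{"fingers":0.5,"linear":[0,0.5,0],"rot":[0,0,0]},{"fingers":0.5,"linear":[0,0.3,0],"rot":[0,0,0]},{"fingers":0.5,"linear":[0,0,0],"rot":[0,0,0]}]' 
python3 - <<'E'
from h import *
todo((-140,0,40))
im=snap("side","side5")
cv2.imwrite("pics/side5c.png",cv2.resize(im[150:310,260:460,::-1],None,fx=3.3,fy=3.3,interpolation=cv2.INTER_CUBIC))
E
```

```text
time_s: 14.55
position: [504.2, 98.0, 61.0]
tcp_rot: [0.452, -0.542, 0.544, -0.454]
contact_force: [0.2, -0.2, 0.4]
finger_gap: 42.8
t 14.55 cab [-139.2    0.7   61. ] F [ 0.18 -0.21  0.38] gap 42.8 lin [ 0.03  1.05 -0.05] rot [-0.05 -0.02  0.  ]
```

View pics/side5c.png

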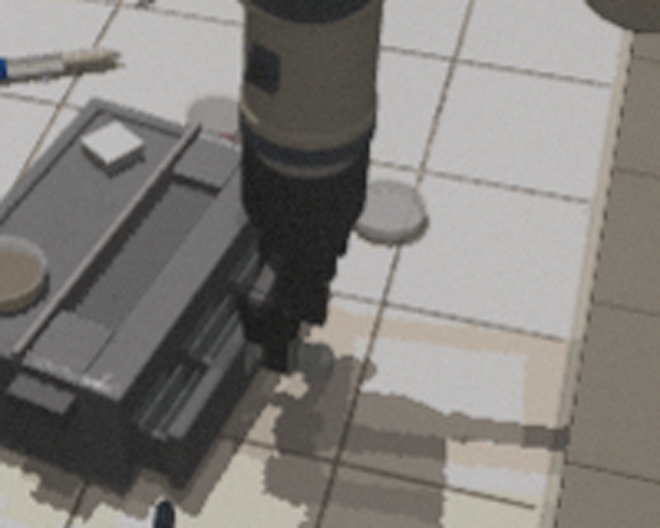

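The near finger (270,350) stands on the +y side of the tab, with the bead visible beyond it at (315,365). I go down the rest and close.

```bash
python3 -m jog '[{"fingers":0.5,"linear":[0,0.5,0],"rot":[0,0,0]},{"fingers":0.5,"linear":[0,0.5,0],"rot":[0,0,0]},{"fingers":0.5,"linear":[0,0,0],"rot":[0,0,0]},{"fingers":0.1,"linear":[0,0,0],"rot":[0,0,0]},{"fingers":0,"linear":[0,0,0],"rot":[0,0,0]},{"fingers":0,"linear":[0,0,0],"rot":[0,0,0]},{"fingers":0,"linear":[0,0,0],"rot":[0,0,0]}]' 
python3 -c "
from h import *
todo((-185,0,40))"
```

```text
time_s: 15.48
position: [504.7, 99.4, 41.8]
tcp_rot: [0.451, -0.542, 0.544, -0.455]
contact_force: [1.2, 4.5, -1.0]
finger_gap: 12.8
t 15.47 cab [-138.9    2.1   41.8] F [ 1.25  4.47 -0.96] gap 12.8 lin [ 0.11  0.08 -2.3 ] rot [-0.06 -0.01 -0.03]
```

```bash
python3 -m jog '[{"fingers":0,"linear":[-0.05,0,-0.1],"rot":[0,0,0]},{"fingers":0,"linear":[0,0,-0.25],"rot":[0,0,0]},{"fingers":0,"linear":[0,0,-0.3],"rot":[0,0,0]},{"fingers":0,"linear":[0,0,-0.3],"rot":[0,0,0]},{"fingers":0,"linear":[0,0,-0.3],"rot":[0,0,0]},{"fingers":0,"linear":[0,0,-0.3],"rot":[0,0,0]},{"fingers":0,"linear":[0,0,-0.2],"rot":[0,0,0]},{"fingers":0,"linear":[0,0,-0.1],"rot":[0,0,0]}]' 
python3 -c "
from h import *
todo((-185,0,40))"
```

```text
time_s: 16.48
position: [468.1, 106.1, 41.7]
tcp_rot: [0.452, -0.542, 0.544, -0.454]
contact_force: [2.9, 5.1, 2.9]
finger_gap: 12.6
t 16.48 cab [-176.1    2.1   41.7] F [2.91 5.1  2.86] gap 12.6 lin [ 0.11  0.08 -0.44] rot [-0.06 -0.01 -0.01]
```

```bash
for i in 1 2 3; do python3 -m jog '[{"fingers":0,"linear":[0,0,-0.1],"rot":[0,0,0]},{"fingers":0,"linear":[0,0,0],"rot":[0,0,0]}]' | sed -n '1,2p;4,5p';done
python3 -c "
from h import *
todo((-185,0,40))"
```

```text
time_s: 16.73
position: [466.0, 106.4, 41.7]
contact_force: [0.0, 5.3, 3.4]
finger_gap: 12.6
time_s: 16.98
position: [464.2, 106.8, 41.7]
contact_force: [1.6, 5.4, 3.8]
finger_gap: 12.8
time_s: 17.23
position: [462.3, 107.1, 41.7]
contact_force: [1.2, 5.8, 4.3]
finger_gap: 13.0
t 17.23 cab [-182.     2.1   41.7] F [1.2  5.81 4.26] gap 13.0 lin [ 0.11  0.09 -0.15] rot [-0.06 -0.02 -0.01]
```

```bash
for i in 1 2 3; do python3 -m jog '[{"fingers":0,"linear":[0,0,-0.08],"rot":[0,0,0]},{"fingers":0,"linear":[0,0,0],"rot":[0,0,0]}]' | sed -n '1,2p;4,5p';done
python3 -c "
from h import *
todo((-185,0,40))"
```

```text
time_s: 17.48
position: [460.7, 107.4, 41.7]
contact_force: [0.3, 5.6, 4.2]
finger_gap: 12.8
time_s: 17.73
position: [459.9, 107.5, 41.7]
contact_force: [5.4, 4.2, 1.2]
finger_gap: 12.9
time_s: 17.98
position: [459.8, 107.6, 41.7]
contact_force: [13.4, 3.5, -3.6]
finger_gap: 13.0
t 17.98 cab [-184.5    2.1   41.7] F [13.41  3.48 -3.63] gap 13.0 lin [ 0.11  0.09 -0.03] rot [-0.13 -0.02 -0.02]
```

```bash
python3 -m jog '[{"fingers":0,"linear":[0,0,0.06],"rot":[0,0,0]},{"fingers":0.5,"linear":[0,0,0],"rot":[0,0,0]},{"fingers":0.5,"linear":[0,0,0],"rot":[0,0,0]},{"fingers":0.5,"linear":[0,0,0],"rot":[0,0,0]},{"fingers":0.5,"linear":[0,0,0],"rot":[0,0,0]}]' 
python3 -m jog '[{"fingers":0.5,"linear":[0,-0.3,0],"rot":[0,0,0]},{"fingers":0.5,"linear":[0,-0.8,0],"rot":[0,0,0]},{"fingers":0.5,"linear":[0,-1,0],"rot":[0,0,0]},{"fingers":0.5,"linear":[0,-1,0],"rot":[0,0,0]},{"fingers":0.5,"linear":[0,-1,0],"rot":[0,0,0]},{"fingers":0.5,"linear":[0,-1,0],"rot":[0,0,0]},{"fingers":0.5,"linear":[0,-1,-0.5],"rot":[0,0,0]},{"fingers":0.5,"linear":[0,-1,-0.5],"rot":[0,0,0]}]' 
python3 -m jog '[{"fingers":0.5,"linear":[1,-0.5,-0.5],"rot":[0,0,0]},{"fingers":0.5,"linear":[1,0,0],"rot":[0,0,0]},{"fingers":0.5,"linear":[1,0,0],"rot":[0,0,0]},{"fingers":0.5,"linear":[1,0,0],"rot":[0,0,0]},{"fingers":0.5,"linear":[1,0,0],"rot":[0,0,0]},{"fingers":0.5,"linear":[1,0,0],"rot":[0,0,0]},{"fingers":0.5,"linear":[1,0,0],"rot":[0,0,0]},{"fingers":0.5,"linear":[0,0,0],"rot":[0,0,0]}]' 
python3 - <<'E'
from h import *
todo((-185,0,200))
for c in("top","side"): snap(c,c+"6")
im=cv2.imread("pics/top6.png");cv2.imwrite("pics/top6c.png",cv2.resize(im[120:300,190:410],None,fx=3.3,fy=3.3,interpolation=cv2.INTER_CUBIC))
b=cv2.imread("pics/side6.png");cv2.imwrite("pics/side6c.png",cv2.resize(b[130:360,210:430],None,fx=2.6,fy=2.6,interpolation=cv2.INTER_CUBIC))
E
```

```text
time_s: 18.6
position: [458.4, 107.2, 40.9]
tcp_rot: [0.452, -0.542, 0.544, -0.454]
contact_force: [-0.1, -1.3, -0.3]
finger_gap: 42.9
time_s: 19.6
position: [438.1, 111.1, 184.4]
tcp_rot: [0.452, -0.542, 0.544, -0.454]
contact_force: [0.4, -0.4, 0.0]
finger_gap: 42.7
time_s: 20.6
position: [403.3, -25.7, 193.6]
tcp_rot: [0.451, -0.542, 0.545, -0.453]
contact_force: [-0.2, 0.4, 0.7]
finger_gap: 42.6
t 20.6 cab [-216.4 -139.   193.6] F [-0.17  0.4   0.65] gap 42.6 lin [-6.96 -0.31  1.55] rot [-0.06 -0.04  0.  ]
```

View pics/top6c.png

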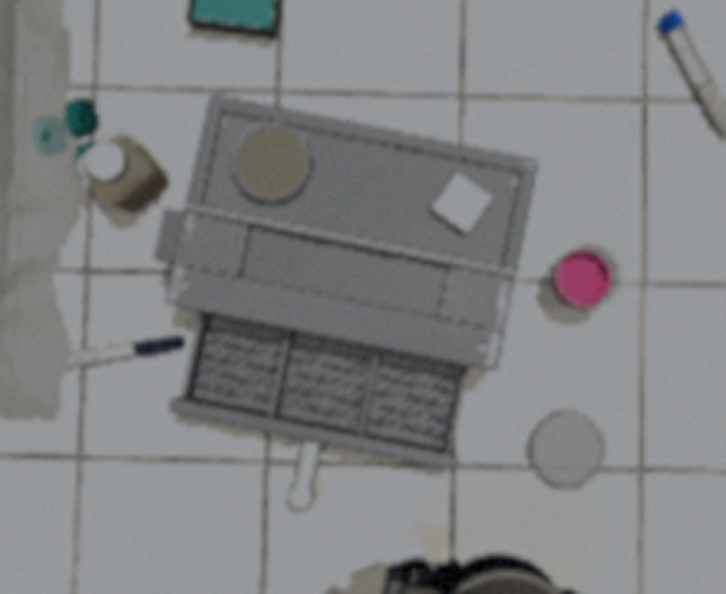

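View pics/side6c.png

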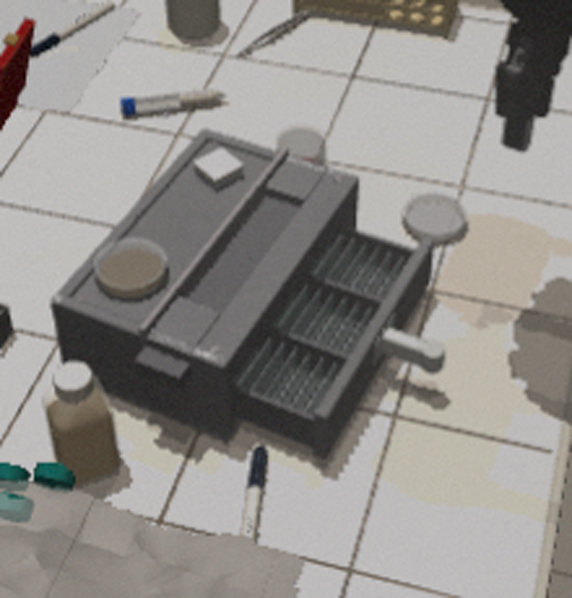

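```bash
python3 - <<'E'
from h import *
T={}
for n in("0","6"):
    im=cv2.imread(f"pics/top{n}.png"); 
    y0=225 if n=="0" else 253
    cv2.imwrite(f"pics/bead{n}.png",cv2.resize(im[y0-5:y0+30,260:310],None,fx=10,fy=10,interpolation=cv2.INTER_CUBIC))
# template match bead from frame0 in frame6
for c,box in(("top",(281,233,293,248)),("side",(330,246,348,262))):
    a=cv2.imread(f"pics/{c}0.png",0);b=cv2.imread(f"pics/{c}6.png",0)
    x0,y0,x1,y1=box;t=a[y0:y1,x0:x1]
    reg=b[y0:y0+70,x0-30:x1+70]
    k=4;r=cv2.matchTemplate(cv2.resize(reg,None,fx=k,fy=k,interpolation=cv2.INTER_CUBIC),cv2.resize(t,None,fx=k,fy=k,interpolation=cv2.INTER_CUBIC),cv2.TM_CCOEFF_NORMED)
    _,v,_,l=cv2.minMaxLoc(r);d=np.array([l[0]/k-30,l[1]/k]);ctr=np.array([(x0+x1)/2,(y0+y1)/2])
    print(c,v,d,cabpos(at_z(c,ctr,50)),cabpos(at_z(c,ctr+d,50)))
for n,z in(("pull_tab",44),("dish_on_top",96),("small_box",96),("square_bottle",0),("beaker",0),("marker_pen",0),("closed_dish",0)):
    for r in nets.spot_point("top",n)[:1]: print(n,round(r["score"],2),np.round(r["xy"],1),cabpos(at_z("top",r["xy"],z)).round(1),at_z("top",r["xy"],z).round(1))
E
```

```text
top 0.8453549146652222 [-6.5 30.5] [-127.02928369    0.90616526   50.        ] [-205.08961434    1.2779882    50.        ]
side 0.9075771570205688 [34.25 12.5 ] [-120.49124543   10.29203106   50.        ] [-200.09920239   10.4763203    50.        ]
pull_tab 0.87 [283.5 263.6] [-186.1   -1.9   44. ] [457.5 103.8  44. ]
dish_on_top 0.93 [272.4 168.7] [39.1 68.7 96. ] [691.7 133.2  96. ]
small_box 0.62 [328.3 182.1] [ 34.1 -71.9  96. ] [661.7  -4.2  96. ]
square_bottle 0.75 [227.3 174.1] [ 12.2 197.7   0. ] [688.2 264.9   0. ]
beaker 0.56 [364.6 202.7] [  10.4 -178.2    0. ] [ 619.5 -104.6    0. ]
marker_pen 0.62 [222.2 223.7] [-120.2  182.3    0. ] [555.2 273.4   0. ]
closed_dish 0.55 [361.4 257. ] [-132.6 -197.5    0. ] [475.4 -98.1   0. ]
```

```bash
python3 -c "
from h import *
print(sign_off())"
```

```text
the job is handed in; nothing more can be done
None
```

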